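# Transfer a row of sample tubes to the second rack in reverse order

## Task

Move the four sample tubes from the blue rack into the white rack in reverse order, counting the places of both racks from the end with the orange bar: the tube in the blue rack's first place goes into the white rack's last place, the second into the third, the third into the second and the last into the first. Keep the tubes upright all the way and leave each one standing on the floor of its own well.

Things in the scene. Friction and masses are not known exactly. Their poses are not given: they have to be found in the camera images.
- source_rack: blue fixed rack 54 mm wide: a row of four open square wells, 46 mm inside, 50 mm pitch, walls 36 mm high, floor 4 mm thick; at one end a grip block 18 mm long, 36 mm high, with a orange bar on top. Origin: centre of the row of wells, at the bench surface; y along the row to the orange-bar end, z up. Places 1, 2, 3, 4 are at y = +75, +25, -25, -75 mm, x = 0. One tube in each well at the start.
- target_rack: white fixed rack 54 mm wide: a row of four open square wells, 46 mm inside, 50 mm pitch, walls 36 mm high, floor 4 mm thick; at one end a grip block 18 mm long, 36 mm high, with a orange bar on top. Origin: centre of the row of wells, at the bench surface; y along the row to the orange-bar end, z up. Places 1, 2, 3, 4 are at y = +75, +25, -25, -75 mm, x = 0. Empty at the start.
- red_tube: loose self-standing clear sample tube, 115 mm tall, body 28 mm across (foot 28 mm, flat), about 50 g, blue screw cap 34 mm across over the top 18 mm with a red disc (29 mm) on top. Origin: centre of its foot, on the well floor; z along the tube to the cap. Best held by the cap, fingers closing across the row (the caps in a row stand only 16 mm apart)
- yellow_tube: loose self-standing clear sample tube, 115 mm tall, body 28 mm across (foot 28 mm, flat), about 50 g, blue screw cap 34 mm across over the top 18 mm with a yellow disc (29 mm) on top. Origin: centre of its foot, on the well floor; z along the tube to the cap. Best held by the cap, fingers closing across the row (the caps in a row stand only 16 mm apart)
- green_tube: loose self-standing clear sample tube, 115 mm tall, body 28 mm across (foot 28 mm, flat), about 50 g, blue screw cap 34 mm across over the top 18 mm with a green disc (29 mm) on top. Origin: centre of its foot, on the well floor; z along the tube to the cap. Best held by the cap, fingers closing across the row (the caps in a row stand only 16 mm apart)
- white_tube: loose self-standing clear sample tube, 115 mm tall, body 28 mm across (foot 28 mm, flat), about 50 g, blue screw cap 34 mm across over the top 18 mm with a white disc (29 mm) on top. Origin: centre of its foot, on the well floor; z along the tube to the cap. Best held by the cap, fingers closing across the row (the caps in a row stand only 16 mm apart)
- red_clip: red label clip (24 mm along the rim, 8 mm thick) fixed on the -x rim of the blue rack, its top 6 mm above the rim, beside the well in which the red tube stands at the start; it stays there as a record. Origin: centre of its underside, 28 mm above the bench, 27.5 mm from the centre line of the row
- yellow_clip: yellow label clip (24 mm along the rim, 8 mm thick) fixed on the -x rim of the blue rack, its top 6 mm above the rim, beside the well in which the yellow tube stands at the start; it stays there as a record. Origin: centre of its underside, 28 mm above the bench, 27.5 mm from the centre line of the row
- green_clip: green label clip (24 mm along the rim, 8 mm thick) fixed on the -x rim of the blue rack, its top 6 mm above the rim, beside the well in which the green tube stands at the start; it stays there as a record. Origin: centre of its underside, 28 mm above the bench, 27.5 mm from the centre line of the row
- white_clip: white label clip (24 mm along the rim, 8 mm thick) fixed on the -x rim of the blue rack, its top 6 mm above the rim, beside the well in which the white tube stands at the start; it stays there as a record. Origin: centre of its underside, 28 mm above the bench, 27.5 mm from the centre line of the row
Things that resemble listed ones, but are neither listed nor needed, are in the scene too. What is shaped like the green_tube but purple is not meant.

How it is judged:
By the outcome, as a careful person would: the job done as asked, in the order asked, and still so for the second after the job is handed in, with the robot touching nothing.
It also fails if it takes over 93 s, if anything falls off the work surface, if the arm or the gripper's body presses on something with over 40 N, if the wrist force passes 120 N, or if a joint passes its speed limit or range.

## Robot

A 7-joint arm with a two-finger parallel gripper is mounted at the origin on a cart in front of the work surface, level with it; the furniture and walls round the work are solid. World frame = base frame: x ahead of the robot, y to its left, z up, the work surface at z = 0. Lengths are in m, angles in rad, forces in N, time in s.
With the tool pointing down it reaches from about 0.4 to 0.9 m from the base axis. Payload 5.6 kg.
Tool frame: the origin (TCP) lies midway between the tips of the shut fingers; the grasp point (between the pads) lies 19 mm behind it; z points along the fingers, y is the line along which they close (so a half turn about z gives the same grasp; the last joint's range is limited). The gripper opens to 92 mm and grips with 3 to 60 N. Pads are 20 mm wide; open, the fingers measure 128 mm over their backs; the gripper's body (75 mm by 189 mm) begins 69 mm behind the grasp point.
Start: joints at [1.269, 0.468, -0.012, 1.603, 0.006, 1.071, -0.056], TCP at [0.166, -0.628, 0.215] pointing down, gripper open.
Joint ranges: [-2.53, 2.53], [-0.31, 2.02], [-1.57, 1.55], [0.28, 2.44], [-1.29, 4.43], [0.15, 1.84], [-2.92, 2.92]. Speed limits (rad/s): [2.57, 2.57, 3.14, 3.14, 3.14, 3.14, 3.14].

## Interface

Orientations are given as a 3x3 rotation matrix whose columns are the frame's x, y, z axes.
In Python, from station import env, effector, solver, viewer, workorder, search_frame, tip_of gives the robot as it stands. Calls block until the motion is done:
- env.reach(position, orientation): joint-space move of the TCP to a pose.
- env.movel(position, frame=None, rate=0.15): straight line of the TCP; frame=None keeps the orientation; rate is the mean speed in m/s.
- env.goto_joints(angles): joint-space move.
- effector.release() and effector.grasp(squeeze=None): open the fingers fully, or close them until they stop; squeeze is the grip in N (None keeps the last).
- env.pause(seconds).
- solver.inverse_kinematics(position, orientation): joint angles nearest the present ones, or None.
- env.sense(): the state.
- viewer.read_camera(name): name is "side" or "top"; returns (picture, depth): 480x640x3 uint8, red, green, blue; 480x640 float32, m along the optical axis (not along the pixel's ray), 0 where there is no reading.
- viewer.camera_info(name): a dict with "intrinsics" (3x3 intrinsics, pixels), "eye" and "rotation" of the camera in the world. Camera axes: x right, y up, looking along -z (the intrinsics and any distortion apply to the point x, -y, -z); pixel columns grow to the right and rows downward; lengths in m; the calibration is good to about 2 mm. A picture is of the moment at which its call begins. camera_info takes no time and is no camera call.
A pose or a line that the arm cannot do raises env.PlanningError and nothing moves.
- workorder.finish_job(): hands the job in; it is judged then, once.
Trained networks look in the newest picture that a camera, given by its name, has taken for a name from the list of things; names that differ only in an ending like _2 or _b are one class to them, and where a whole thing is asked for, a point or a joint stands for the part that bears it (a point fixed in the world has none). Each returns a list of dicts, best first, with "score" (0 to 1); they miss things now and then, are a little off and sometimes report something else, mostly with a low value. They report only what shows in the picture. A call takes as long as a camera call. They do not tell look-alikes from the thing itself.
- search_frame(camera, name): "at" ([x, y, z] in m, in world coordinates, good to about 4 mm: the middle of the surface that is visible of it).
- tip_of(camera, name): "at" ([x, y, z] in m, in world coordinates, good to about 4 mm: a listed point, or the origin of a listed thing).
The state is a dict: "t": time; "joint_positions": joint angles; "joint_velocities": joint speeds; "tau": joint torques, N m; "ee_pos": TCP position; "tcp_rot": TCP orientation; "wrist_force": force on the tool from outside, world axes, zero at the start; "moment": the same for the moment, N m; "gripper_width": finger opening in m; "grasp_force": force on a finger pad.
Only numpy, scipy, OpenCV 4.12 (cv2) and the standard library are available. Lean on these libraries where they do the work, as an engineer would, in place of code of your own. Each camera call takes 0.05 s, during which the arm holds its last target. There are 200 camera calls.

## Working session

There is one attempt and no reset: what is moved stays moved. The work goes in short steps, each a Python script; the robot and the scene stay as the last script left them, time stands still between calls to the robot, and variables do not carry over. Pictures are saved under pics/ and viewed, at most 14 in all, crops included, and the job is handed in when it is done.

```bash
mkdir -p pics; ls
python3 - <<'E'
from station import env, effector, solver, viewer, workorder, search_frame, tip_of
import cv2,numpy as np
for c in ("top","side"):
    p,d=viewer.read_camera(c); cv2.imwrite(f"pics/{c}0.png",p[:,:,::-1]); np.save(f"pics/{c}0.npy",d)
    i=viewer.camera_info(c); print(c,i)
    for n in ("source_rack","target_rack","red_tube","yellow_tube","green_tube","white_tube","red_clip","yellow_clip","green_clip","white_clip"):
        for r in tip_of(c,n)[:3]: print(n,np.round(r["at"],3),round(r["score"],2))
print(env.sense()["t"])
E
```

```text
pics
top {'intrinsics': array([[578.39573681,   0.        , 319.71967056],
       [  0.        , 578.39573681, 244.36990419],
       [  0.        ,   0.        ,   1.        ]]), 'eye': array([ 0.41033833, -0.10452193,  0.91149724]), 'rotation': array([[-0.01253987,  0.99444679, -0.10449087],
       [-0.99989763, -0.0117508 ,  0.00816377],
       [ 0.00689058,  0.10458255,  0.99449234]])}
source_rack [ 0.66  -0.077  0.002] 0.7
target_rack [ 0.469 -0.148 -0.003] 0.88
red_tube [ 0.643 -0.     0.002] 0.78
yellow_tube [ 0.66  -0.099  0.004] 0.6
green_tube [ 0.668 -0.146  0.002] 0.75
green_tube [ 0.375 -0.092 -0.004] 0.73
white_tube [ 0.654 -0.048  0.004] 0.63
red_clip [ 0.617 -0.005  0.031] 0.44
yellow_clip [ 0.639 -0.1    0.026] 0.39
green_clip [ 0.641 -0.155  0.029] 0.47
white_clip [ 0.625 -0.06   0.029] 0.43
side {'intrinsics': array([[551.85707372,   0.        , 316.56429733],
       [  0.        , 551.85707372, 229.24570681],
       [  0.        ,   0.        ,   1.        ]]), 'eye': array([ 0.56349577, -0.53835357,  0.81180662]), 'rotation': array([[ 0.99707396, -0.06172736,  0.04509158],
       [ 0.07575841,  0.87668579, -0.47506073],
       [-0.0102069 ,  0.47708675,  0.87879694]])}
source_rack [ 0.661 -0.075  0.001] 0.93
target_rack [ 0.476 -0.146  0.002] 0.68
red_tube [ 0.644 -0.001  0.003] 0.86
yellow_tube [ 0.664 -0.101  0.003] 0.62
yellow_tube [ 0.616 -0.001  0.023] 0.51
green_tube [ 0.378 -0.089  0.001] 0.95
white_tube [ 0.653 -0.051  0.008] 0.8
red_clip [ 0.618 -0.005  0.026] 0.56
yellow_clip [ 0.643 -0.105  0.034] 0.44
green_clip [ 0.657 -0.074 -0.002] 0.68
white_clip [ 0.628 -0.056  0.028] 0.57
1.1
```

View pics/top0.png

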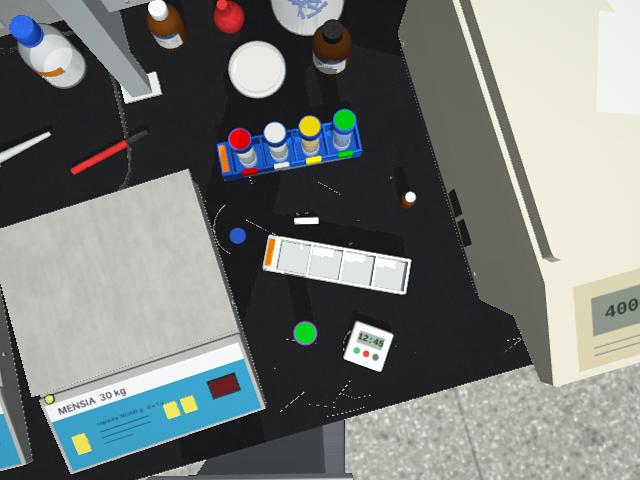

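View pics/side0.png

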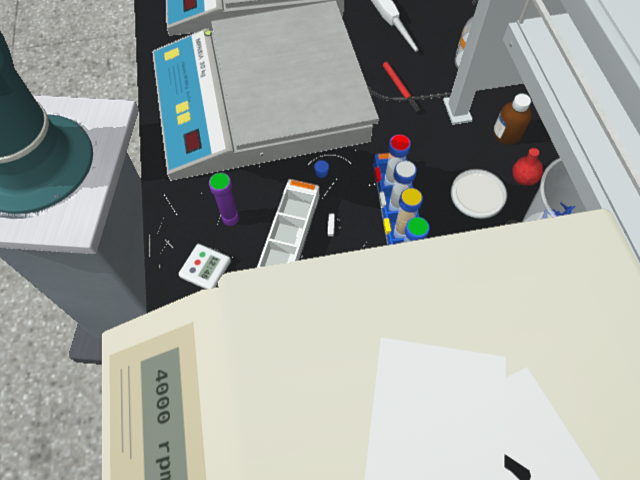

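The top view shows the blue rack with its orange bar on the left, at pixel (223,160). Its tubes run red (240,140), white (275,132), yellow (310,126), green (344,120), and the clips match. The white rack has its orange bar at (269,252). The purple decoy is at (305,333). The side view shows the tall centrifuge to the right of the racks (nearest the camera) and the shelf behind them. Next I'll measure the rack poses, the cap discs and the obstacle heights.

```bash
cat > geo.py <<'E'
import cv2,numpy as np
from station import viewer
def cloud(c,d):
    i=viewer.camera_info(c);K=i["intrinsics"];v,u=np.mgrid[:480,:640]
    p=np.stack([(u-K[0,2])/K[0,0]*d,-(v-K[1,2])/K[1,1]*d,-d],-1)@i["rotation"].T+i["eye"]
    p[d<=0]=np.nan; return p
E
python3 - <<'E'
from geo import *
P={c:cloud(c,np.load(f"pics/{c}0.npy")) for c in("top","side")}
I={c:cv2.imread(f"pics/{c}0.png") for c in P}
H={c:cv2.cvtColor(I[c],cv2.COLOR_BGR2HSV) for c in P}
rng={"red":((0,150,120),(8,255,255)),"yellow":((20,150,120),(32,255,255)),"green":((50,150,120),(70,255,255)),"white":((0,0,200),(180,40,255)),"orange":((9,180,150),(18,255,255))}
for c in P:
  z=P[c][...,2]
  for n,(a,b) in rng.items():
    m=cv2.inRange(H[c],a,b)>0
    m&=(np.abs(P[c][...,0]-.55)<.25)&(P[c][...,1]<.12)&(P[c][...,1]>-.25)
    m&=((z>.022)&(z<.06)) if n=="orange" else ((z>.108)&(z<.13))
    k,l,s,_=cv2.connectedComponentsWithStats(m.astype(np.uint8))
    for j in range(1,k):
      if s[j,4]>40:
        q=P[c][l==j];print(c,n,s[j,4],np.round(q.mean(0),4),np.round(np.ptp(q,0),3))
  # rims
  for nm,cx,cy in(("src",.66,-.077),("tgt",.472,-.147)):
    p=P[c].reshape(-1,3);hsv=H[c].reshape(-1,3)
    m=(abs(p[:,0]-cx)<.085)&(abs(p[:,1]-cy)<.14)&(p[:,2]>.031)&(p[:,2]<.0405)
    if nm=="src": m&=(hsv[:,0]>100)&(hsv[:,0]<125)&(hsv[:,1]>120)
    else: m&=(hsv[:,1]<60)
    q=p[m];print(c,nm,m.sum(),cv2.minAreaRect(q[:,:2].astype(np.float32)*1000), np.median(q[:,2]))
# height map
A=np.concatenate([P[c].reshape(-1,3) for c in P]);A=A[np.isfinite(A[:,0])]
print("rows x from 1.1 down; cols y .5..-.75; cm max")
xs=np.arange(1.1,-.01,-.06);ys=np.arange(.5,-.76,-.06);print("      ",*[f"{y:5.2f}" for y in ys])
for x in xs:
  r=[]
  for y in ys:
    m=(abs(A[:,0]-x)<.03)&(abs(A[:,1]-y)<.03);r.append(f"{np.percentile(A[m,2],99)*100:5.0f}" if m.sum()>5 else "    .")
  print(f"{x:5.2f} ",*r)
E
```

```text
top red 274 [ 6.440e-01 -5.000e-04  1.202e-01] [0.026 0.026 0.007]
top yellow 310 [ 0.6611 -0.0986  0.1201] [0.029 0.027 0.008]
top green 288 [ 0.6702 -0.1478  0.1201] [0.027 0.026 0.008]
top green 339 [ 0.3731 -0.089   0.116 ] [0.027 0.026 0.006]
top white 313 [ 0.6524 -0.0492  0.1201] [0.028 0.027 0.008]
top orange 125 [0.635  0.0347 0.0372] [0.04  0.013 0.007]
top orange 130 [ 0.4932 -0.0359  0.0367] [0.038 0.014 0.006]
top src 865 ((653.8853149414062, -65.35533905029297), (57.768516540527344, 221.26051330566406), 10.156465530395508) 0.03545809292846969
top tgt 1357 ((472.5350036621094, -136.29637145996094), (221.326416015625, 54.33188247680664), 79.29003143310547) 0.035305978246703895
side red 156 [ 0.6455 -0.0011  0.1197] [0.023 0.025 0.006]
side yellow 243 [ 0.6626 -0.0996  0.1198] [0.027 0.03  0.008]
side green 228 [ 0.3746 -0.0897  0.116 ] [0.028 0.029 0.006]
side green 239 [ 0.6716 -0.1485  0.1198] [0.026 0.028 0.007]
side white 219 [ 0.6543 -0.0504  0.1198] [0.026 0.028 0.006]
side orange 92 [ 0.4935 -0.0363  0.0366] [0.039 0.013 0.006]
side src 297 ((652.9637451171875, -45
[... 2241 characters left out ...]
   26    26    25     .     .     .
 0.26      .     .     7     6     7     6     6     5     5     4     0     0     0     0     0     .     .     .     .     .     .
 0.20      .     .     5     5     5     5     4     4     0     0     0     .     .     .     .     .     .   -77   -77   -77   -77
 0.14      .     0     0     0     0     0     0     0     0     0     0     0     .   -77   -77   -77   -77   -77   -77   -77   -77
 0.08      .     0     0    -0     .     .     0     2    24    22     1     0   -77   -77   -77   -77   -77   -77   -77   -77   -77
 0.02      .     .     .     .     .     .     0    24    24    17     2     0   -77   -77   -77   -77   -77   -77   -77   -77   -77
```

Run:
```python
from geo import *
from station import env,solver
A=np.concatenate([cloud(c,np.load(f"pics/{c}0.npy")).reshape(-1,3) for c in("top","side")]);A=A[np.isfinite(A[:,0])]
print("centrifuge max y (z>.05) by x")
for x in np.arange(.3,.8,.04):
  m=(abs(A[:,0]-x)<.02)&(A[:,1]<-.2)&(A[:,2]>.05);print(round(x,2),np.round(np.percentile(A[m,1],99.5),3) if m.sum() else None,end="; ")
print("\nshelf: min x for z bands, y>-.25")
for z in np.arange(.14,.5,.04):
  for y in(-.2,-.1,0,.1,.2):
    m=(abs(A[:,2]-z)<.02)&(A[:,0]>.55)&(abs(A[:,1]-y)<.05);print(f"{A[m,0].min():.3f}" if m.sum()>3 else "  .  ",end=" ")
  print(" z",round(z,2))
s=env.sense();print(np.round(s["tcp_rot"],3),s["ee_pos"])
def R(yaw,f=1): # tool y at yaw (rad) in plane
  y=f*np.array([np.cos(yaw),np.sin(yaw),0]);z=np.array([0,0,-1.]);return np.column_stack([np.cross(y,z),y,z])
for f in(1,-1):
  for p,yaw in(((.47,-.147,.5),0),((.644,0,.09),.178),((.671,-.148,.09),.178),((.457,-.219,.09),-.19),((.457,-.219,.09),0),((.486,-.071,.09),-.19)):
    q=solver.inverse_kinematics(np.array(p),R(yaw,f));print(f,p,None if q is None else np.round(q,2))
print(solver.inverse_kinematics(np.array([.166,-.628,.48]),s["tcp_rot"]))
```

```text
centrifuge max y (z>.05) by x
0.3 -0.371; 0.34 -0.361; 0.38 -0.35; 0.42 -0.339; 0.46 -0.329; 0.5 -0.318; 0.54 -0.307; 0.58 -0.296; 0.62 -0.286; 0.66 -0.275; 0.7 -0.264; 0.74 -0.253; 0.78 -0.243; 
shelf: min x for z bands, y>-.25
0.657 0.638 0.627   .   0.746  z 0.14
0.769 0.853 0.826 0.797 0.746  z 0.18
0.768 0.852 0.826 0.798 0.746  z 0.22
0.769 0.865 0.840 0.815 0.746  z 0.26
  .     .     .     .   0.746  z 0.3
0.793   .     .     .     .    z 0.34
0.840 0.813 0.797   .     .    z 0.38
0.839 0.812 0.804   .     .    z 0.42
  .     .     .     .     .    z 0.46
[[ 0.967  0.256 -0.   ]
 [ 0.256 -0.967 -0.   ]
 [-0.     0.    -1.   ]] [ 0.16629622 -0.62839993  0.21461293]
1 (0.47, -0.147, 0.5) [ 0.79  0.08 -0.59  1.5   0.04  1.58  0.2 ]
1 (0.644, 0, 0.09) [ 0.41  0.71 -0.67  1.67  0.53  0.94 -0.28]
1 (0.671, -0.148, 0.09) [ 0.59  0.77 -0.64  1.56  0.52  0.99 -0.03]
1 (0.457, -0.219, 0.09) [ 0.76  0.46 -0.46  2.02  0.3   0.73 -0.07]
1 (0.457, -0.219, 0.09) [ 0.79  0.46 -0.49  2.02  0.32  0.73  0.1 ]
1 (0.486, -0.071, 0.09) [ 0.53  0.45 -0.55  2.05  0.35  0.73 -0.43]
-1 (0.47, -0.147, 0.5) [ 0.53  0.05 -0.31  1.51  0.02  1.58 -2.92]
-1 (0.644, 0, 0.09) [-0.84  1.07  1.33  1.76 -1.1   1.27 -2.18]
-1 (0.671, -0.148, 0.09) [ 0.1   0.66  0.11  1.6  -0.08  0.89 -2.73]
-1 (0.457, -0.219, 0.09) [ 0.24  0.4   0.17  2.06 -0.1   0.69 -2.85]
-1 (0.457, -0.219, 0.09) [ 0.27  0.4   0.13  2.05 -0.08  0.69 -2.69]
-1 (0.486, -0.071, 0.09) [ 1.03  0.89 -1.33  2.03  1.    1.11  2.18]
[ 1.25765962e+00  3.45545900e-01  4.68624843e-03  1.19553000e+00
 -1.54579702e-03  1.60042018e+00 -5.00650276e-02]
```

Rack geometry agrees with the sizes given, at 221 × 54 mm for the white rack. The caps are 50 mm apart at z = 0.12, and the obstacles leave enough clearance. I'll go over the centrifuge and move the first tube (red).

```bash
cat > mv.py <<'E'
from geo import *
from station import env,effector,solver,viewer,search_frame
def R(yaw):
  y=np.array([np.cos(yaw),np.sin(yaw),0]);z=np.array([0,0,-1.]);return np.column_stack([np.cross(y,z),y,z])
TUBE={"red":(.6447,-.0008),"white":(.6533,-.0498),"yellow":(.6618,-.0991),"green":(.6709,-.1482)}
o=np.array([.4709,-.1451]);ty=np.array([.186,.983]);tx=np.array([.983,-.186])
PL={1:o+.075*ty,2:o+.025*ty,3:o-.025*ty,4:o-.075*ty}
YS=.178;sx=np.array([np.cos(YS),np.sin(YS)]);ZG,ZC=.091,.165
P=lambda xy,z:np.array([xy[0],xy[1],z])
def pick(n):
  s=np.array(TUBE[n]);env.movel(P(s,ZC),R(YS),rate=.2);env.movel(P(s,ZG),rate=.12)
  effector.grasp(20);g=env.sense();print(n,"width",round(g["gripper_width"],4),"F",round(g["grasp_force"],1),"t",round(g["t"],1))
  return g["gripper_width"]>.02
def place(n,k):
  s=np.array(TUBE[n]);t=PL[k]
  env.movel(P(s,ZC),rate=.1);env.movel(P(s-.09*sx,ZC),rate=.15)
  env.movel(P(t+.06*tx,ZC),R(0),rate=.15);env.movel(P(t,ZC),rate=.15)
  env.movel(P(t,ZG+.012),rate=.1);print("w",round(env.sense()["gripper_width"],4),np.round(env.sense()["wrist_force"],1))
  env.movel(P(t,ZG+.001),rate=.04)
  g=env.sense();print("placed w",round(g["gripper_width"],4),"wrench",np.round(g["wrist_force"],1))
  env.pause(.3);effector.release();env.pause(.2);env.movel(P(t,ZC),rate=.12);print("t",round(env.sense()["t"],1))
E
python3 - <<'E'
from mv import *
s=env.sense();Rs=s["tcp_rot"]
env.movel(np.array([.166,-.628,.48]),rate=.2)
env.movel(np.array([.125,-.49,.5]),rate=.2)
q=np.array(env.sense()["joint_positions"]);q[0]=.25;env.goto_joints(q)
s=env.sense();print(s["ee_pos"],np.round(s["joint_positions"],2),s["t"])
env.movel(P((.5,-.05),.3),R(0),rate=.2)
env.movel(P(np.array(TUBE["red"])-.05*sx,.22),R(YS),rate=.2)
if pick("red"): place("red",4)
s=env.sense();print(np.round(s["joint_positions"],2))
p,d=viewer.read_camera("side");cv2.imwrite("pics/s1.png",p[:,:,::-1])
E
```

```text
[ 0.48294875 -0.15211194  0.49942802] [ 0.25  0.06 -0.01  1.5   0.    1.58 -0.06] 5.2417
red width 0.0329 F 20.0 t 9.5
w 0.0328 [-0.6 -0.4 -0.7]
placed w 0.033 wrench [ 0.7 -0.  -0.2]
t 16.7
[ 0.43  0.29 -0.06  1.99  0.02  0.86  0.36]
```

View pics/s1.png

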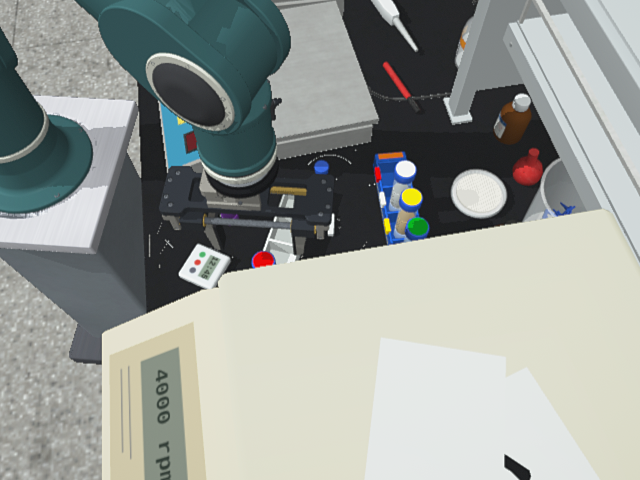

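The red tube now stands upright near the far end of the white rack at (263,260). The other three are still in the blue rack at (405,170), (411,196) and (417,227). I'll carry on with those.

Run:
```python
from mv import *
for n,k in(("white",3),("yellow",2),("green",1)):
  if not pick(n): break
  place(n,k)
  if k>1: continue
env.movel(P((.60,-.02),.3),rate=.2)
print(env.sense()["t"])
for c in("top","side"):
  p,d=viewer.read_camera(c);cv2.imwrite(f"pics/{c}2.png",p[:,:,::-1]);np.save(f"pics/{c}2.npy",d)
  pc=cloud(c,d);hs=cv2.cvtColor(p,cv2.COLOR_RGB2HSV)
  for n,(a,b) in {"red":((0,150,120),(8,255,255)),"yellow":((20,150,120),(32,255,255)),"green":((50,150,120),(70,255,255)),"white":((0,0,200),(180,40,255))}.items():
    m=(cv2.inRange(hs,a,b)>0)&(abs(pc[...,0]-.47)<.12)&(pc[...,2]>.1)&(pc[...,2]<.15)
    if m.sum()<30: continue
    k,l,s,_=cv2.connectedComponentsWithStats(m.astype(np.uint8))
    for j in range(1,k):
      if s[j,4]>40: q=pc[l==j].mean(0);e=q[:2]-o;print(c,n,s[j,4],np.round(q,4),"rack xy mm",np.round([e@tx*1e3,e@ty*1e3],1))
```

```text
white width 0.033 F 20.0 t 19.9
w 0.0328 [-0.2 -0.5 -1.5]
placed w 0.0326 wrench [ 0.7 -0.6 -0.7]
t 26.5
yellow width 0.0331 F 20.0 t 29.4
w 0.0332 [-0.2 -0.8  0.2]
placed w 0.0335 wrench [-0.7 -0.4 -0.6]
t 35.4
green width 0.0331 F 20.0 t 38.2
w 0.0329 [ 0.   0.1 -0.4]
placed w 0.0331 wrench [ 0.2 -0.5 -0.4]
t 44.6
45.6417
top red 295 [ 0.4566 -0.2186  0.1198] rack xy mm [ -0.4 -74.9]
top yellow 326 [ 0.4753 -0.1201  0.1199] rack xy mm [-0.4 25.4]
top green 306 [ 0.4842 -0.0714  0.1199] rack xy mm [-0.6 74.9]
top green 339 [ 0.3732 -0.089   0.1159] rack xy mm [-106.5   36.9]
top white 347 [ 0.4657 -0.1691  0.1198] rack xy mm [ -0.7 -24.6]
side red 197 [ 0.457  -0.2173  0.12  ] rack xy mm [ -0.3 -73.5]
side yellow 241 [ 0.4766 -0.1208  0.1198] rack xy mm [ 1.1 25. ]
side green 209 [ 0.4856 -0.0716  0.1198] rack xy mm [ 0.8 75. ]
side green 231 [ 0.3745 -0.0896  0.1159] rack xy mm [-105.1   36.6]
side white 290 [ 0.4668 -0.1699  0.1198] rack xy mm [  0.6 -25.1]
```

View pics/top2.png

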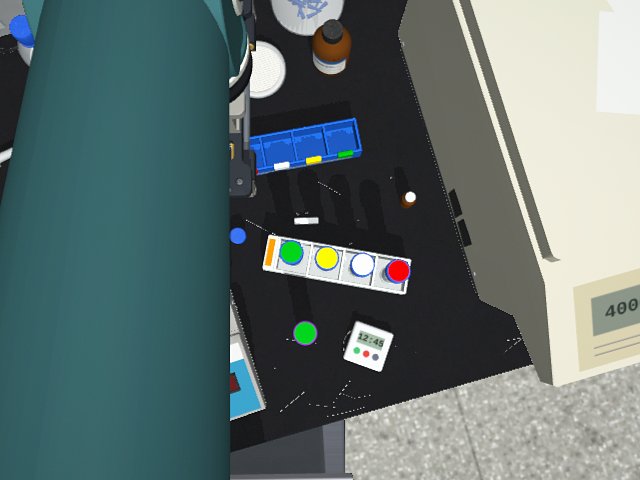

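View pics/side2.png

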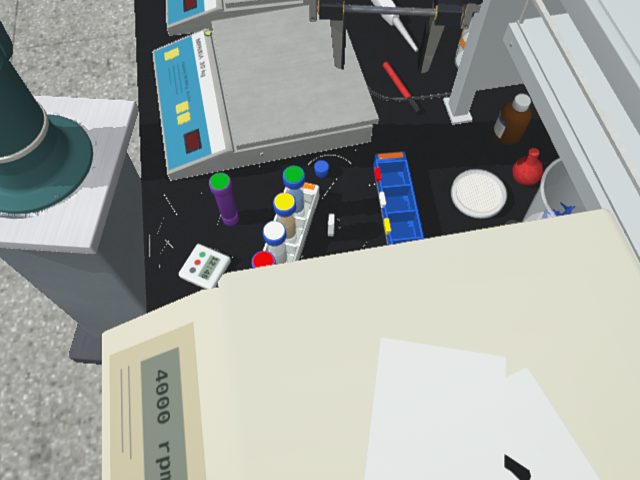

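In the top view the white rack holds, from its orange bar, green (291,252), yellow (327,258), white (362,264) and red (398,271). All four are upright at cap height 0.120 and within 2 mm of their well centres. The blue rack is empty, and the gripper is clear of everything.

```bash
python3 -c "
from station import workorder;print(workorder.finish_job())"
```

```text
the job is handed in; nothing more can be done
None
```

All four tubes are in the white rack in reverse order (green, yellow, white, red from the orange bar), upright and seated when last checked at 45.6 s of the 93 s allowed, and the job is handed in; no verdict came back.

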